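# Level the display fixture with a wedge shim

### The arm

A 6-joint arm with a two-finger parallel gripper is mounted at the origin on the work surface. World frame = base frame: x ahead of the robot, y to its left, z up, the work surface at z = 0. Lengths are in m, angles in rad, forces in N, time in s.
With the tool pointing down it reaches from about 0.375 to 0.9 m from the base axis. Payload 3.1 kg.
Tool frame: the origin (TCP) lies on the centre line of the jaws, within the pads' length; the fingertips stand 25 mm ahead of it and the grasp point (between the pads) lies 6 mm ahead of it; x points along the fingers, y is the direction in which the jaws open and shut, and the axes are right-handed (so a half turn about x gives the same grasp; the last joint's range is limited). The gripper opens to 87 mm and grips with 3 to 60 N. Pads are 19 mm wide; open, the fingers measure 117 mm over their backs; the gripper's body (75 mm by 190 mm) begins 51 mm behind the grasp point.
Start: joints at [1.103, 0.527, 1.433, -0, 1.181, -0.178], TCP at [0.178, 0.599, 0.248] pointing down, gripper open.
Joint ranges: [-3.08, 3.08], [-0.75, 2.2], [0.22, 2.44], [-1.43, 4.57], [0, 2.65], [-2.85, 2.85]. Speed limits (rad/s): [2.79, 2.79, 3.14, 3.14, 3.14, 3.14].

### API

Orientations are given as a unit quaternion [x, y, z, w].
In Python, from rig import robot gives the robot as it stands. The module is installed in compiled form; this text tells all that it offers.
- The arm moves only by the tool move_arm, never from a script. Its argument "commands" is a list of rows, each a list of 5 numbers: the gripper's target within -1 to 1 (shut at 1, half-way at 0, fully open at -1), then the shift along the tool's x, y, z in mm, then the turn about the tool's x in degrees. A call has 1 to 8 rows; each row is the pose to reach, as a shift and turn from the pose commanded when the call began, along the tool's axes at that moment; what a row does not reach only later rows make up. A row lasts 1/12 s, in which the tool goes at most 41.7 mm and 7.16 degrees, less where a joint would pass 70% of its speed; a pose out of reach is approached as far as the arm can. A call with a gripper value outside its range is refused whole. The fingers move at their own pace and stop on an object; "newtons" is the grip in N (left out, the last holds). Time passes only in rows, so rows that repeat a pose let the fingers close. It gives the time, the measured TCP pose, the force and the opening at its end, in the units of the state.
- robot.get_obs(): the state, without advancing time (a new reading comes with each control period).
- robot.camera(name): name is "side" or "top" or "wrist"; returns a dict with "image" (420x560x3 uint8, red, green, blue), "fx", "fy", "cx", "cy" (pixels), "xyz" and "rotation" of the camera in the world; the wrist camera has in their place "tool_from_camera" (4x4, takes a point from camera to tool coordinates, whose origin is the TCP and whose axes are the tool frame's). Camera axes: x right, y down, z forward; pixel columns grow to the right and rows downward; lengths in m; the calibration is good to about 2 mm. The wrist camera is an equidistant fisheye: a pixel r from the principal point sees the ray r / f radians off the axis. A picture is of the moment at which its call begins: read the wrist's pose just before it. There is no depth.
- robot.hand_in(): hands the job in, once; it reports no verdict.
Trained networks look in a picture, given as the dict that the camera call returned (one of the last four; its "shot" number tells which), for a name from the list of things; names that differ only in an ending like _2 or _b are one class to them, and where a whole thing is asked for, a point or a joint stands for the part that bears it (a point fixed in the world has none). Each returns a list of dicts, best first, with "p" (0 to 1); they miss things now and then, are a little off and sometimes report something else, mostly with a low value. They report only what shows in the picture. A call takes as long as a camera call. They do not tell look-alikes from the thing itself.
- robot.regions_of(picture, name): "pixels" (420x560 bool, what is visible of it) and "bbox" ([left, top, right, bottom] in pixels, round what is visible of it).
The state is a dict: "time": time; "q": joint angles; "joint_velocities": joint speeds; "joint_torque": joint torques, N m; "position": TCP position; "tool_rot": TCP orientation; "ft_force": force on the tool from outside, world axes, zero at the start; "moment": the same for the moment, N m; "grip_width": finger opening in m.
Only numpy, scipy, OpenCV 4.12 (cv2) and the standard library are available. Lean on these libraries where they do the work, as an engineer would, in place of code of your own. Each camera call takes 0.05 s, during which the arm holds its last target.

### The job

The hinged plate of the display assembly fixture hangs low at its free end. Take the thick wedge shim, lay it flat on the mat with its thin end towards the gap, and push it in under the middle of the low end until the bubble of the level on the plate stands centred between its two lines; then let go and leave the wedge there. The slimmer wedge and the flat packer lying about are of no use.

Things in the scene. Friction and masses are not known exactly. Their poses are not given: they have to be found in the camera images.
- wedge: Thick wedge shim, white plastic, 130 g, flat on the mat: 140 mm long (x), 40 wide (y), 30 high at the heel (x = -70 mm) falling evenly to 3 at the thin end (x = +70). Origin: centre of its underside. Grip it across the width near the heel; 40 mm is clear beside it there. A look-alike only 12 mm high and a flat 80 x 40 x 24 mm packer lie apart from it: not to be used.
- fixture: White fixture, fixed. Origin: on the mat below the middle of the steel foot bar (110 mm long, along y) under the plate's low end; x: level, in towards the hinge, the way to push. Free mat: 100 mm wide, 130 deep under the plate, 160 before it. Wedge meets the bar 15 mm in; level with its thin end about 78 mm past the origin. Takes 5 to 10 N; the wedge stays when let go.
- plate (a joint): Tilt of the white plate (130 mm wide, 12 thick) about its level hinge, 200 mm in from the foot bar and 30 mm up: 0 level, negative: free end low (-0.06 rad at the start, bar's underside 6 mm above the mat; 18 mm when level). The plate ends 6 mm before the bar; what stands on it is under 65 mm above the mat, but the toggle clamp, 80 mm or more in, reaches 190 mm.
- bubble (a joint): Pale bubble, 17 mm long, in the yellow-green vial of the aluminium level (100 x 28 mm) on the plate, along the fixture's x at its -y side: its reading in rad, 6 mm of travel from mid vial per degree. 0: centred, level; positive: towards the hinge, free end too low (0.06 at the start); negative: too high. Two black lines, 28 mm apart, 14 either side of mid vial.
Not all that is in view belongs to the job. What is shaped like the wedge but black or blue is not meant.

How it is judged:
By the outcome, as a careful person would: the job done as asked, in the order asked, and still so for the second after the job is handed in, with the robot touching nothing.
It also fails if it takes over 42 s, if anything falls off the work surface, if the arm or the gripper's body presses on something with over 40 N, if the wrist force passes 120 N, or if a joint passes its speed limit or range.

## Working session

There is one attempt and no reset: what is moved stays moved. The work goes in short steps, Python scripts to look and compute and a tool call to move; the robot and the scene stay as the last step left them, time stands still between calls to the robot, and variables do not carry over. Pictures are saved under pics/ and viewed, and the job is handed in when it is done.

Besides the shell and the picture viewer there is one more tool, called after "Request:" by a JSON object that holds its "method" and its "body", one argument or row to a line. move_arm: Moves the arm, as the interface text tells. Its arguments: {"type":"object","properties":{"commands":{"type":"array","items":{"type":"array","items":{"type":"number"}}},"newtons":{"type":"number"}},"required":["commands"]}

```bash
mkdir -p pics; ls; cat > h.py <<'E'
import numpy as np, cv2
from rig import robot
from scipy.spatial.transform import Rotation as R
def save(n,p): cv2.imwrite(f'pics/{n}.png',cv2.cvtColor(p['image'],cv2.COLOR_RGB2BGR))
def ray(p,u,v):
    d=np.array([(u-p['cx'])/p['fx'],(v-p['cy'])/p['fy'],1.]); return np.array(p['rotation'])@d
def onz(p,u,v,z=0):
    d=ray(p,u,v);c=np.array(p['xyz']);return c+d*(z-c[2])/d[2]
def proj(p,X):
    x=np.array(p['rotation']).T@(np.array(X)-np.array(p['xyz'])); return p['fx']*x[0]/x[2]+p['cx'],p['fy']*x[1]/x[2]+p['cy']
E
python3 - <<'E'
from h import *
o=robot.get_obs(); print(o['time'],o['position'],o['tool_rot'],o['ft_force'])
for n in ['top','side']:
    p=robot.camera(n); save(n+'0',p); print(n,p['fx'],p['xyz'],np.round(p['rotation'],3).tolist())
    for t in ['wedge','fixture','plate','bubble']:
        for r in robot.regions_of(p,t): print(t,round(r['p'],2),r['bbox'],r['pixels'].sum())
E
```

```text
pics
0.0 [0.17768081 0.59853727 0.24658601] [ 0.10103021  0.69997615 -0.102435    0.69952367] [-0.41386928  0.14705869 -0.75368889]
top 464.25735401394724 [ 0.33613308 -0.0997662   1.11122735] [-0.7, 0.71, -0.048, 0.05]
wedge 0.9 [407.7, 179.1, 461.1, 223.5] 1031
wedge 0.81 [312.2, 206.3, 380.8, 240.6] 1098
wedge 0.75 [369.9, 261.5, 423.3, 310.2] 1001
wedge 0.74 [244.8, 237.8, 265.2, 298.2] 1059
wedge 0.57 [404.7, 95.1, 446.9, 150.7] 999
fixture 0.72 [62.4, 164.6, 201.8, 250.4] 8088
plate 0.56 [75.4, 164.2, 201.1, 233.5] 5242
side 528.2405813823295 [ 0.05420086 -0.9825741   1.09609511] [0.914, -0.218, 0.07, -0.335]
wedge 0.95 [252.9, 271.4, 281.3, 331.0] 976
wedge 0.78 [203.6, 188.7, 257.1, 212.1] 687
wedge 0.72 [293.6, 220.0, 310.7, 265.0] 765
wedge 0.62 [398.5, 254.8, 459.2, 272.7] 968
wedge 0.56 [336.1, 279.9, 392.8, 314.1] 1030
fixture 0.65 [192.7, 67.1, 290.4, 150.9] 3414
plate 0.88 [213.9, 64.0, 288.1, 153.6] 2513
```

View pics/top0.png

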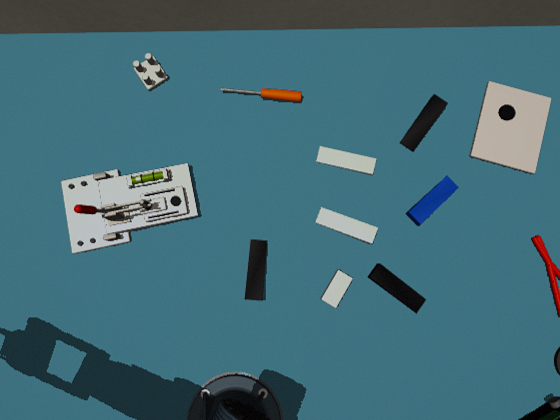

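View pics/side0.png

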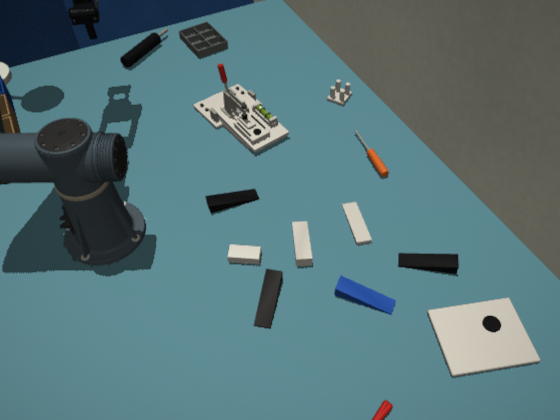

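```bash
python3 - <<'E'
from h import *
s=cv2.imread('pics/side0.png');t=cv2.imread('pics/top0.png')
a=cv2.resize(s[190:280,280:390],None,fx=5,fy=5,interpolation=2);cv2.imwrite('pics/sc.png',a)
a=cv2.resize(t[135:255,300:400],None,fx=5,fy=5,interpolation=2)
b=cv2.resize(t[155:260,55:210],None,fx=5,fy=5,interpolation=2);cv2.imwrite('pics/tf.png',b);cv2.imwrite('pics/tc.png',a)
a=cv2.resize(s[60:160,185:300],None,fx=5,fy=5,interpolation=2);cv2.imwrite('pics/sf.png',a)
E
```

```text
(no output)
```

View pics/sc.png

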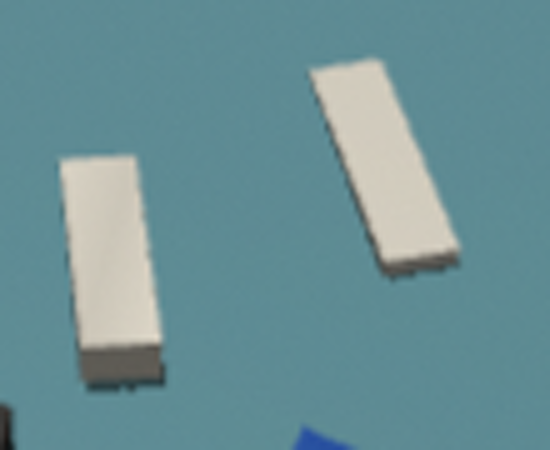

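View pics/tc.png

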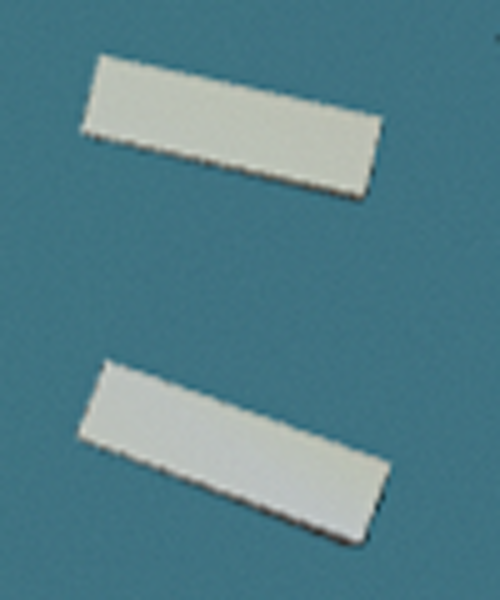

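View pics/tf.png

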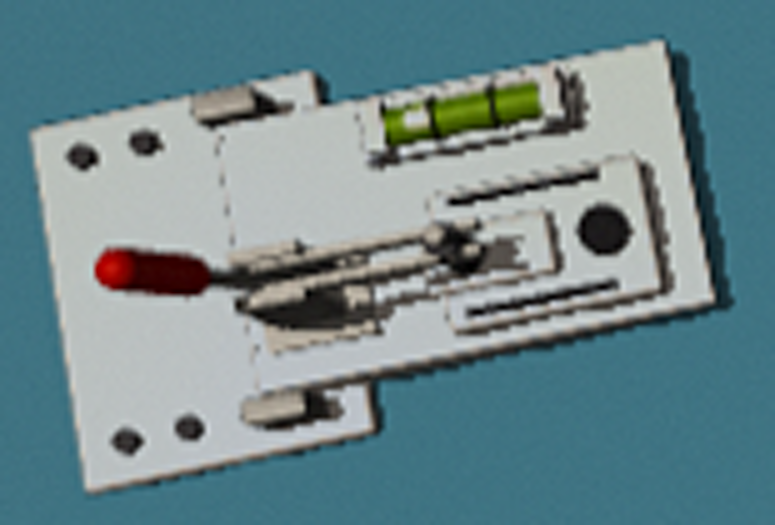

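View pics/sf.png

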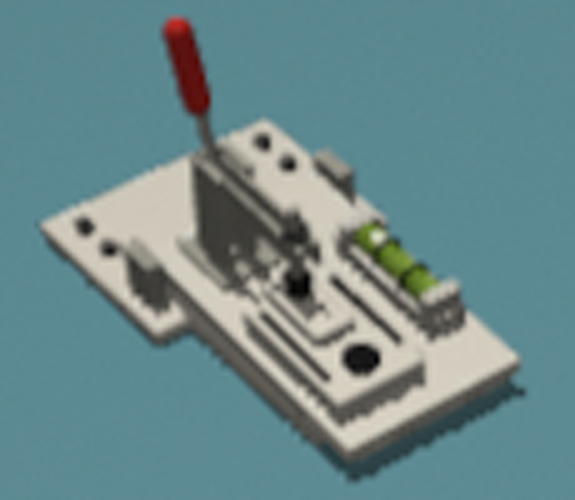

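```bash
sed -i "s/np.array(p\['rotation'\])/R.from_quat(p['rotation']).as_matrix()/" h.py; python3 - <<'E'
from h import *
t=robot.camera('top');s=robot.camera('side')
def tri(a,b):
    A=np.zeros((3,3));B=np.zeros(3)
    for p,u in((t,a),(s,b)):
        d=ray(p,*u);d/=np.linalg.norm(d);M=np.eye(3)-np.outer(d,d);A+=M;B+=M@np.array(p['xyz'])
    return np.linalg.solve(A,B)
print('plate c', tri((188,163),(289,132.4)),tri((198.4,215),(254.6,151)))
# wedge corners
W=[((321.4,207),.003),((316,222.4),.003),((378,227.6),.03),((371.5,243.3),.03)]
w=[onz(t,*u,z) for u,z in W]
for x in w: print(x, proj(s,x))
# wedge in side crop
for u in [(60,160),(135,157),(80,348),(163,342)]: print('side',280+u[0]/5,190+u[1]/5)
c=(w[0]+w[1]+w[2]+w[3])/4; d=(w[0]+w[1]-w[2]-w[3])/2; print(c,d,np.degrees(np.arctan2(d[1],d[0])))
P=[onz(t,188,163,.024),onz(t,198.4,215,.024)]
# back baseplate corners z ~ .0?
print(P); e=P[1]-P[0]; print(np.linalg.norm(e),np.degrees(np.arctan2(e[1],e[0])))
# plate long edges
for a,b in [((665,40),(320,108)),((717,300),(380,368))]:
    A=onz(t,55+a[0]/5,155+a[1]/5,.024);B=onz(t,55+b[0]/5,155+b[1]/5,.03);f=B-A;print('edge',np.degrees(np.arctan2(f[1],f[0])))
print(onz(t,280,420),onz(t,280,0),onz(t,0,210),onz(t,560,210))
E
```

```text
plate c [0.5972698  0.10893497 0.01908466] [0.47052704 0.0828342  0.01895565]
[ 0.48773497 -0.21080891  0.003     ] (np.float64(306.58963351758877), np.float64(221.1237803571253))
[ 0.45065709 -0.1968229   0.003     ] (np.float64(291.7805257577153), np.float64(222.4485098975714))
[ 0.43360024 -0.3388032   0.03      ] (np.float64(311.88899041102854), np.float64(258.14234131981857))
[ 0.3972373  -0.32206835  0.03      ] (np.float64(295.57324766922136), np.float64(258.70575703585064))
side 292.0 222.0
side 307.0 221.4
side 296.0 259.6
side 312.6 258.4
[ 0.4423074  -0.26712584  0.0165    ] [ 0.05377726  0.12661987 -0.027     ] 66.98837849564032
[array([0.59596602, 0.10803129, 0.024     ]), array([0.47000462, 0.08196085, 0.024     ])]
0.12863103798687084 -168.30650431286838
edge 101.16271071501957
edge 101.03544322722236
[ 0.00160626 -0.10351243  0.        ] [ 1.0282274  -0.11953648  0.        ] [0.49206154 0.56646975 0.        ] [ 0.47254887 -0.78519112  0.        ]
```

```bash
cat >> h.py <<'E'
def goal(X,jaw=None,o=None):
    """tool-frame mm shift and turn deg to bring TCP to X (world) and the jaw line to angle jaw (deg)"""
    o=o or robot.get_obs(); M=R.from_quat(o['tool_rot']).as_matrix()
    s=M.T@(np.array(X)-o['position'])*1000; t=0
    if jaw is not None:
        a=np.degrees(np.arctan2(M[1,1],M[0,1])); # turn about tool x (down): yaw decreases
        t=-((jaw-a+90)%180-90)
    return np.round(s,1),round(t,1)
def st():
    o=robot.get_obs();M=R.from_quat(o['tool_rot']).as_matrix()
    print('t',round(o['time'],2),'p',np.round(o['position'],4),'x',np.round(M[:,0],3),'jaw',round(np.degrees(np.arctan2(M[1,1],M[0,1])),2),'F',np.round(o['ft_force'],1),'w',round(o['grip_width'],4),'q6',np.round(o['q'],2))
E
python3 - <<'E'
from h import *
st()
for X in [(0.40,0.28,0.27),(0.43,0,0.27),(0.4208,-0.3177,0.15),(0.4208,-0.3177,0.028)]: print(X,goal(X,157))
E
```

```text
t 0.6 p [0.178  0.5991 0.2476] x [ 0. -0. -1.] jaw 73.45 F [-0.4  0.2 -0.7] w 0.0866 q6 [ 1.1   0.53  1.43 -0.    1.18 -0.18]
(0.4, 0.28, 0.27) (array([ -22.4, -242.6,  303.7]), np.float64(-83.5))
(0.43, 0, 0.27) (array([ -22.4, -502.5,  412.2]), np.float64(-83.5))
(0.4208, -0.3177, 0.15) (array([  97.6, -809.7,  493.9]), np.float64(-83.5))
(0.4208, -0.3177, 0.028) (array([ 219.6, -809.7,  493.9]), np.float64(-83.5))
```

Request:
{"method": "move_arm", "body": {
  "commands": [
    [-1, -22, -40, 50, 7],
    [-1, -22, -80, 100, 14],
    [-1, -22, -120, 150, 21],
    [-1, -22, -160, 200, 28],
    [-1, -22, -200, 250, 35],
    [-1, -22, -240, 300, 42],
    [-1, -22, -280, 320, 49],
    [-1, -22, -320, 340, 56]
  ]
}}

```text
time: 1.27
position: [0.3578, 0.3199, 0.2693]
tool_rot: [0.421, 0.568, -0.419, 0.569]
ft_force: [1.7, 0.2, 1.0]
grip_width: 0.087
```

```bash
python3 - <<'E'
from h import *
st()
for X in [(0.43,0,0.27),(0.4208,-0.3177,0.15),(0.4208,-0.3177,0.028)]: print(X,goal(X,157))
E
```

```text
t 1.27 p [0.3578 0.3199 0.2693] x [ 0.002  0.001 -1.   ] jaw 17.11 F [1.7 0.2 1. ] w 0.087 q6 [ 0.5   0.3   1.76 -0.    1.08  0.2 ]
(0.43, 0, 0.27) (array([ -0.8, -25.1, 327. ]), np.float64(40.1))
(0.4208, -0.3177, 0.15) (array([ 118.9, -127.7,  627.9]), np.float64(40.1))
(0.4208, -0.3177, 0.028) (array([ 240.9, -127.9,  627.9]), np.float64(40.1))
```

Request:
{"method": "move_arm", "body": {
  "commands": [
    [-1, 0, -3, 41, 7],
    [-1, 0, -6, 82, 14],
    [-1, 0, -9, 123, 21],
    [-1, 0, -12, 164, 28],
    [-1, 0, -15, 205, 35],
    [-1, 0, -18, 246, 40],
    [-1, 0, -22, 287, 40],
    [-1, 0, -25, 327, 40]
  ]
}}

```text
time: 1.93
position: [0.4306, -0.0003, 0.2693]
tool_rot: [0.588, 0.392, -0.588, 0.393]
ft_force: [1.5, -0.3, 0.9]
grip_width: 0.0869
```

Request:
{"method": "move_arm", "body": {
  "commands": [
    [-1, 0, 0, 0, 0]
  ]
}}

```text
time: 2.02
position: [0.4338, -0.0049, 0.2697]
tool_rot: [0.59, 0.388, -0.589, 0.393]
ft_force: [0.9, 1.0, 0.5]
grip_width: 0.0871
```

```bash
python3 - <<'E'
from h import *
st()
for X in [(0.4208,-0.3177,0.15),(0.4208,-0.3177,0.028)]: print(X,goal(X,157))
E
```

```text
t 2.02 p [ 0.4338 -0.0049  0.2697] x [ 0.005 -0.004 -1.   ] jaw -22.98 F [0.9 1.  0.5] w 0.0871 q6 [-0.27  0.24  1.86 -0.    1.04  0.13]
(0.4208, -0.3177, 0.15) (array([121. , 109.4, 292.8]), np.float64(0.0))
(0.4208, -0.3177, 0.028) (array([242.9, 108.6, 292.6]), np.float64(0.0))
```

Request:
{"method": "move_arm", "body": {
  "commands": [
    [-1, 12, 13, 36, 0],
    [-1, 24, 26, 72, 0],
    [-1, 38, 40, 108, 0],
    [-1, 52, 54, 144, 0],
    [-1, 65, 68, 180, 0],
    [-1, 80, 82, 216, 0],
    [-1, 95, 96, 252, 0],
    [-1, 110, 109, 292, 0]
  ]
}}

```text
time: 2.68
position: [0.4196, -0.3084, 0.1592]
tool_rot: [0.588, 0.392, -0.588, 0.393]
ft_force: [1.4, 0.5, -0.7]
grip_width: 0.0867
```

Request:
{"method": "move_arm", "body": {
  "commands": [
    [-1, 0, 0, 0, 0],
    [-1, 0, 0, 0, 0]
  ]
}}

```text
time: 2.85
position: [0.4192, -0.3084, 0.159]
tool_rot: [0.589, 0.392, -0.589, 0.391]
ft_force: [-0.2, -0.2, -0.5]
grip_width: 0.0868
```

```bash
python3 - <<'E'
from h import *
st()
for X in [(0.4208,-0.3177,0.028)]: print(X,goal(X,157))
p=robot.camera('top');save('t1',p);p=robot.camera('wrist');save('w1',p);print(np.round(p['tool_from_camera'],3),p['fx'],p['cx'],p['cy'])
E
```

```text
t 2.85 p [ 0.4192 -0.3084  0.159 ] x [-0.001  0.001 -1.   ] jaw -22.75 F [-0.2 -0.2 -0.5] w 0.0868 q6 [-0.85  0.52  1.78  0.    0.85 -0.45]
(0.4208, -0.3177, 0.028) (array([131. ,   5.2,   8. ]), np.float64(0.2))
[[ 0.    -0.241  0.971 -0.137]
 [ 1.     0.    -0.     0.001]
 [-0.     0.971  0.241 -0.065]
 [ 0.     0.     0.     1.   ]] 325.19226210127806 277.48216206323343 207.18563287690154
```

View pics/w1.png

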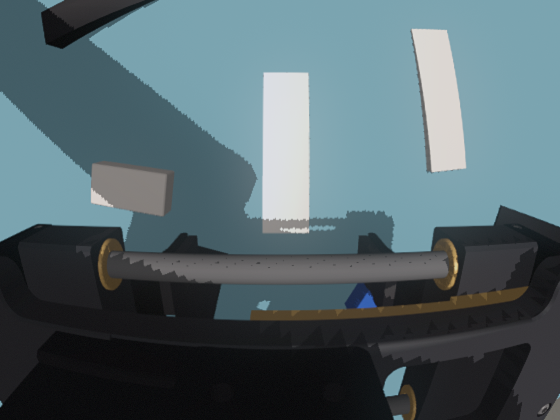

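Request:
{"method": "move_arm", "body": {
  "commands": [
    [-0.4, 30, 5, 8, 0],
    [-0.4, 60, 5, 8, 0],
    [-0.4, 80, 5, 8, 0],
    [-0.4, 100, 5, 8, 0],
    [-0.4, 110, 5, 8, 0],
    [-0.4, 110, 5, 8, 0]
  ]
}}

```text
time: 3.45
position: [0.4206, -0.3136, 0.0488]
tool_rot: [-0.588, -0.395, 0.588, -0.392]
ft_force: [-0.6, -0.7, 0.4]
grip_width: 0.0622
```

```bash
python3 - <<'E'
from h import *
st()
for X in [(0.4208,-0.3177,0.028)]: print(X,goal(X,157))
p=robot.camera('wrist');save('w2',p)
E
```

```text
t 3.45 p [ 0.4206 -0.3136  0.0488] x [-0.003  0.003 -1.   ] jaw -22.43 F [-0.6 -0.7  0.4] w 0.0622 q6 [-0.85  0.72  1.82  0.    0.6  -0.46]
(0.4208, -0.3177, 0.028) (array([20.8,  1.9,  3.8]), np.float64(0.6))
```

View pics/w2.png

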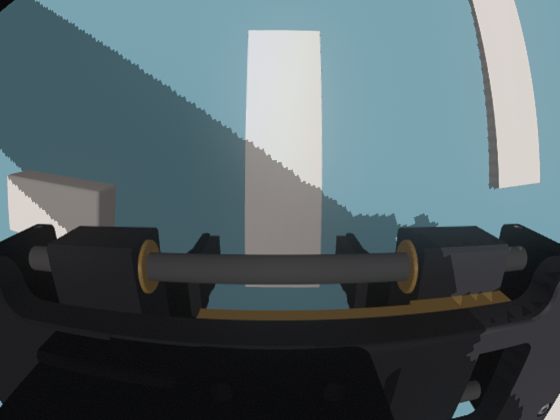

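Request:
{"method": "move_arm", "body": {
  "commands": [
    [-0.4, 10, 2, 2, 0],
    [-0.4, 20, 2, 4, 0],
    [-0.4, 20, 2, 4, 0],
    [1, 20, 2, 4, 0],
    [1, 20, 2, 4, 0],
    [1, 20, 2, 4, 0],
    [1, 20, 2, 4, 0],
    [1, 20, 2, 4, 0]
  ],
  "newtons": 45
}}

```text
time: 4.17
position: [0.4213, -0.3207, 0.0302]
tool_rot: [-0.588, -0.392, 0.588, -0.393]
ft_force: [0.1, -0.6, 0.7]
grip_width: 0.0394
```

Request:
{"method": "move_arm", "body": {
  "commands": [
    [1, 0, 0, 0, 0],
    [1, 0, 0, 0, 0],
    [1, -6, 0, 0, 0],
    [1, -12, 0, 0, 0],
    [1, -15, 0, 0, 0],
    [1, -15, 0, 0, 0]
  ]
}}

```text
time: 4.67
position: [0.4217, -0.3209, 0.0458]
tool_rot: [0.588, 0.392, -0.588, 0.393]
ft_force: [0.4, -0.6, -1.8]
grip_width: 0.0399
```

```bash
python3 - <<'E'
from h import *
st()
p=robot.camera('wrist');save('w3',p);p=robot.camera('side');save('s3',p)
E
```

```text
t 4.67 p [ 0.4217 -0.3209  0.0458] x [ 0.001 -0.001 -1.   ] jaw -22.54 F [ 0.4 -0.6 -1.8] w 0.0399 q6 [-0.86  0.73  1.81  0.    0.6  -0.47]
```

View pics/w3.png

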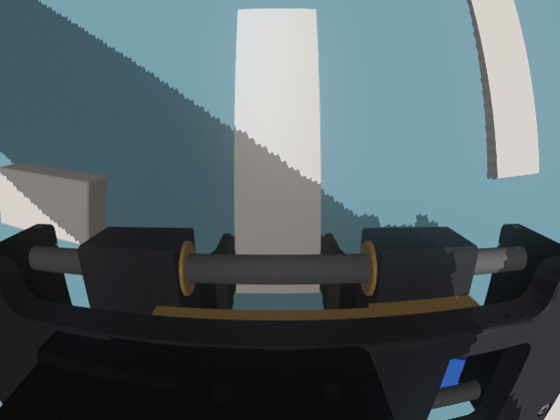

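View pics/s3.png

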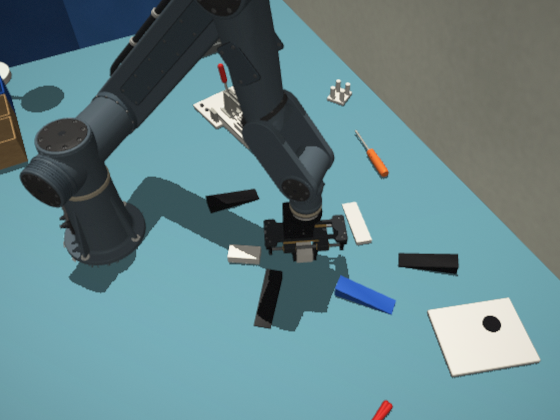

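```bash
python3 - <<'E'
from h import *
for X in [(0.5658,-0.0673,0.045)]: print(X,goal(X,11.3))
E
```

```text
(0.5658, -0.0673, 0.045) (array([ 1.000e-01,  3.620e+01, -2.893e+02]), np.float64(-33.8))
```

Request:
{"method": "move_arm", "body": {
  "commands": [
    [1, 0, 2, -18, 0],
    [1, 0, 4, -36, -2],
    [1, 0, 7, -56, -4],
    [1, 0, 10, -78, -6],
    [1, 0, 13, -100, -9],
    [1, 0, 16, -122, -12],
    [1, 0, 19, -144, -15],
    [1, 0, 22, -164, -18]
  ]
}}

```text
time: 5.43
position: [0.5047, -0.1762, 0.0446]
tool_rot: [-0.519, -0.481, 0.519, -0.48]
ft_force: [0.3, -0.4, -0.5]
grip_width: 0.0395
```

```bash
python3 - <<'E'
from h import *
st()
for X in [(0.5658,-0.0673,0.045)]: print(X,goal(X,11.3))
E
```

```text
t 5.43 p [ 0.5047 -0.1762  0.0446] x [-0.001  0.001 -1.   ] jaw -4.39 F [ 0.3 -0.4 -0.5] w 0.0395 q6 [-0.55  0.73  1.8   0.    0.61 -0.47]
(0.5658, -0.0673, 0.045) (array([  -0.4,   52.5, -113.3]), np.float64(-15.7))
```

Request:
{"method": "move_arm", "body": {
  "commands": [
    [1, 0, 8, -18, -2],
    [1, 0, 16, -36, -5],
    [1, 0, 24, -54, -8],
    [1, 0, 32, -72, -11],
    [1, 0, 40, -88, -13],
    [1, 0, 47, -102, -15],
    [1, 0, 53, -113, -16],
    [1, 0, 53, -113, -16]
  ]
}}

```text
time: 6.1
position: [0.5674, -0.0673, 0.0448]
tool_rot: [0.447, 0.548, -0.447, 0.548]
ft_force: [0.2, -0.3, -1.3]
grip_width: 0.0397
```

```bash
python3 - <<'E'
from h import *
st()
for n in ['top','wrist','side']:
    p=robot.camera(n);save(n+'4',p)
E
```

```text
t 6.1 p [ 0.5674 -0.0673  0.0448] x [ 0.001  0.    -1.   ] jaw 11.59 F [ 0.2 -0.3 -1.3] w 0.0397 q6 [-0.31  0.76  1.71  0.    0.68 -0.52]
```

View pics/top4.png

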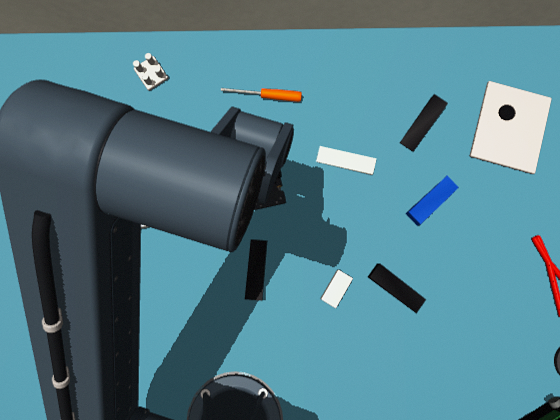

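View pics/wrist4.png

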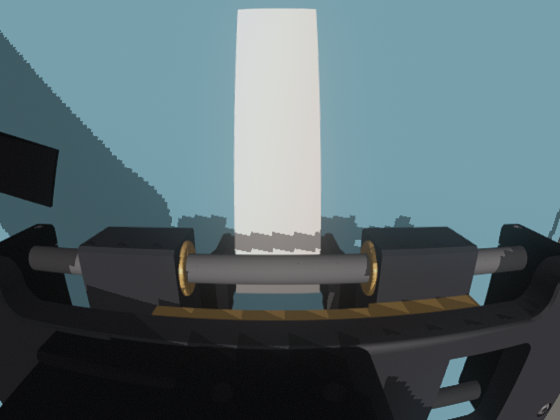

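View pics/side4.png

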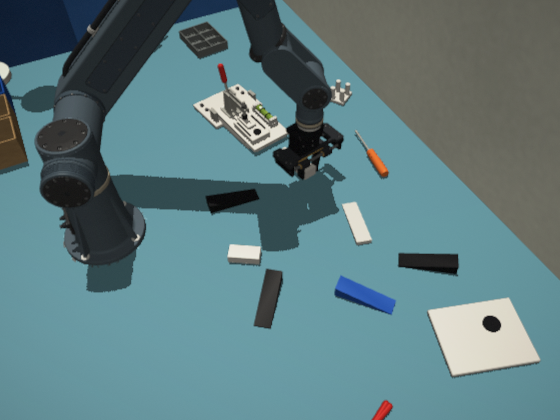

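Request:
{"method": "move_arm", "body": {
  "commands": [
    [1, 5, -1, 0, 0],
    [1, 10, -1.5, 0, 0],
    [1, 14, -1.5, -3, 0],
    [1, 15, -1.5, -8, 0],
    [1, 15, -1.5, -16, 0],
    [1, 15, -1.5, -24, 0],
    [1, 15, -1.5, -30, 0],
    [1, 15, -1.5, -30, 0]
  ]
}}

```text
time: 6.92
position: [0.5587, -0.0387, 0.0302]
tool_rot: [0.448, 0.548, -0.447, 0.547]
ft_force: [0.6, 0.4, 3.8]
grip_width: 0.0398
```

```bash
python3 - <<'E'
from h import *
st()
for n in ['wrist','side']:
    p=robot.camera(n);save(n+'5',p)
s=p['image'][60:190,180:360];cv2.imwrite('pics/side5c.png',cv2.cvtColor(cv2.resize(s,None,fx=4,fy=4,interpolation=2),4))
E
```

```text
t 6.92 p [ 0.5587 -0.0387  0.0302] x [ 0.     0.001 -1.   ] jaw 11.48 F [0.6 0.4 3.8] w 0.0398 q6 [-0.27  0.77  1.74  0.    0.63 -0.47]
```

View pics/wrist5.png

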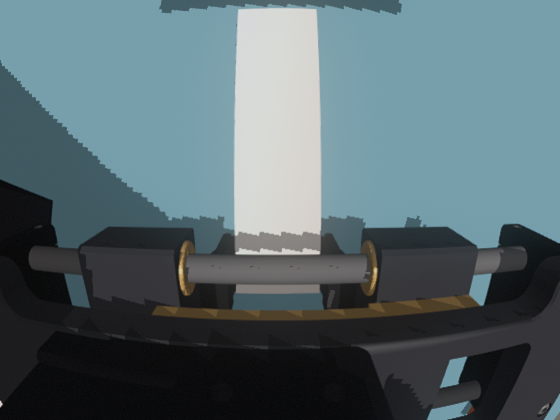

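View pics/side5c.png

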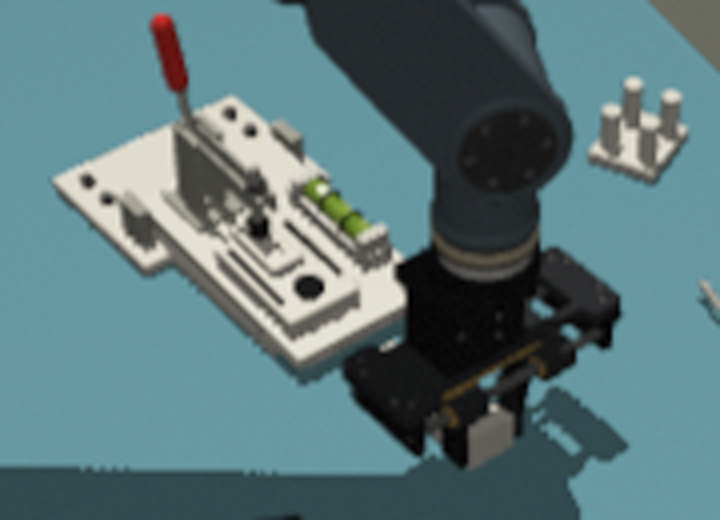

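Request:
{"method": "move_arm", "body": {
  "commands": [
    [1, 0, 0, -8, 0],
    [1, 0, 0, -16, 0],
    [1, 0, 0, -24, 0],
    [1, 0, 0, -30, 0],
    [1, 0, 0, -36, 0],
    [1, 0, 0, -42, 0],
    [1, 0, 0, -48, 0],
    [1, 0, 0, -48, 0]
  ]
}}

```text
time: 7.68
position: [0.5506, 0.007, 0.0302]
tool_rot: [0.448, 0.546, -0.447, 0.549]
ft_force: [2.7, -4.9, 4.6]
grip_width: 0.0396
```

```bash
python3 - <<'E'
from h import *
st()
for n in ['wrist','side']:
    p=robot.camera(n);save(n+'6',p)
s=p['image'][60:190,180:360];cv2.imwrite('pics/side6c.png',cv2.cvtColor(cv2.resize(s,None,fx=4,fy=4,interpolation=2),4))
E
```

```text
t 7.68 p [0.5506 0.007  0.0302] x [ 0.003 -0.002 -1.   ] jaw 11.52 F [ 2.7 -4.9  4.6] w 0.0396 q6 [-0.19  0.77  1.77 -0.    0.6  -0.39]
```

View pics/wrist6.png

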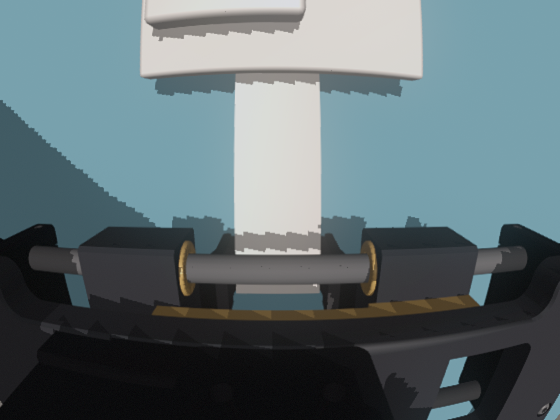

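View pics/side6c.png

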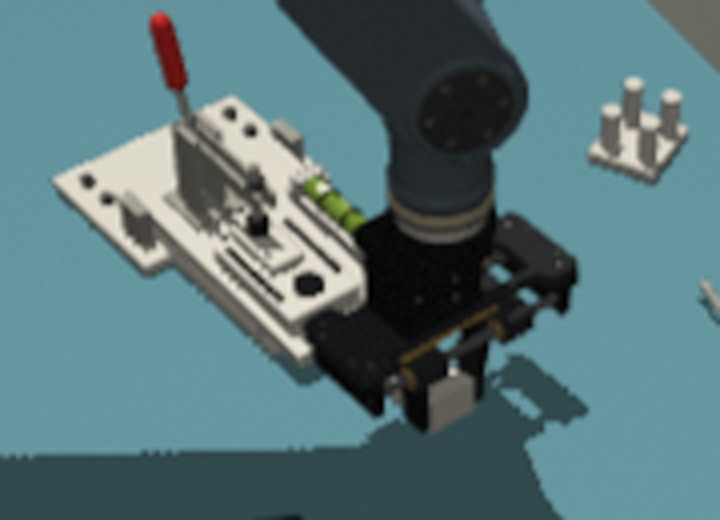

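Request:
{"method": "move_arm", "body": {
  "commands": [
    [1, 0, 0, -5, 0],
    [1, 0, 0, -10, 0],
    [1, 0, 0, -15, 0],
    [1, 0, 0, -20, 0],
    [1, 0, 0, -25, 0],
    [1, 0, 0, -30, 0],
    [1, 0, 0, -36, 0],
    [1, 0, 0, -36, 0]
  ]
}}

```text
time: 8.45
position: [0.5433, 0.0422, 0.0302]
tool_rot: [0.448, 0.547, -0.447, 0.549]
ft_force: [2.9, -5.7, 2.9]
grip_width: 0.0397
```

```bash
python3 - <<'E'
from h import *
st()
for n in ['wrist','side']:
    p=robot.camera(n);save(n+'7',p)
s=p['image'][80:140,210:310];cv2.imwrite('pics/side7c.png',cv2.cvtColor(cv2.resize(s,None,fx=7,fy=7,interpolation=2),4))
E
```

```text
t 8.45 p [0.5433 0.0422 0.0302] x [ 0.003 -0.002 -1.   ] jaw 11.52 F [ 2.9 -5.7  2.9] w 0.0397 q6 [-0.13  0.76  1.78 -0.    0.59 -0.33]
```

View pics/wrist7.png

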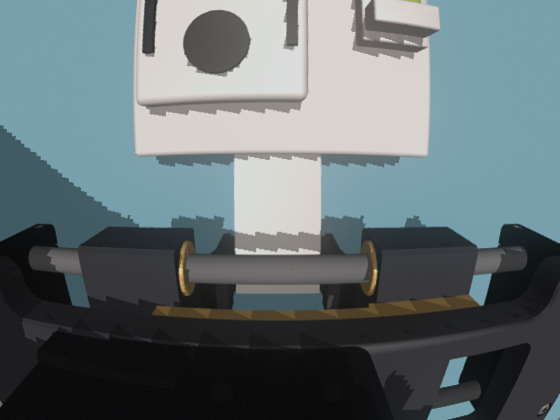

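View pics/side7c.png

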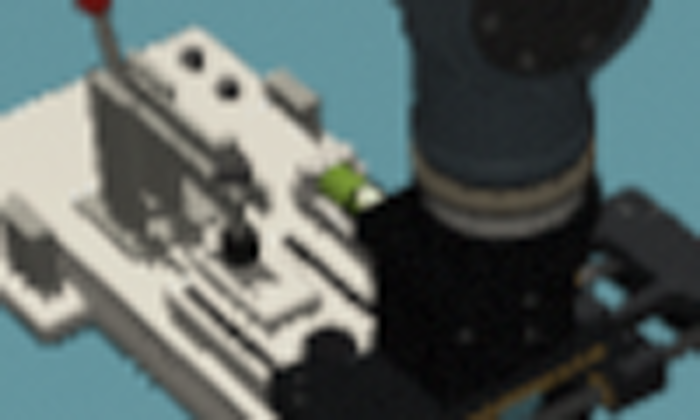

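Request:
{"method": "move_arm", "body": {
  "commands": [
    [1, 0, 0, -3, 0],
    [1, 0, 0, -6, 0],
    [1, 0, 0, -8, 0],
    [1, 0, 0, -8, 0]
  ]
}}

```text
time: 8.88
position: [0.5418, 0.0495, 0.0302]
tool_rot: [0.447, 0.547, -0.447, 0.549]
ft_force: [3.0, -7.0, 4.3]
grip_width: 0.0397
```

Request:
{"method": "move_arm", "body": {
  "commands": [
    [0, 0, 0, 0, 0],
    [-0.4, 0, 0, 0, 0],
    [-0.4, 0, 0, 0, 0],
    [-0.4, 0, 0, 0, 0],
    [-0.4, -20, 0, 0, 0],
    [-0.4, -40, 0, 15, 0],
    [-0.4, -60, 0, 40, 0],
    [-0.4, -80, 0, 70, 0]
  ]
}}

```text
time: 9.55
position: [0.553, -0.017, 0.1101]
tool_rot: [0.446, 0.549, -0.447, 0.547]
ft_force: [0.2, 1.1, -0.3]
grip_width: 0.0608
```

Request:
{"method": "move_arm", "body": {
  "commands": [
    [-0.4, -20, 0, 10, 0],
    [-0.4, -20, 0, 10, 0]
  ]
}}

```text
time: 9.72
position: [0.5594, -0.0308, 0.1332]
tool_rot: [0.45, 0.544, -0.447, 0.549]
ft_force: [0.8, -0.5, -0.5]
grip_width: 0.0609
```

```bash
python3 - <<'E'
from h import *
st()
for n in ['wrist','side']:
    p=robot.camera(n);save(n+'8',p)
s=p['image'][80:140,210:310];cv2.imwrite('pics/side8c.png',cv2.cvtColor(cv2.resize(s,None,fx=7,fy=7,interpolation=2),4))
E
```

```text
t 9.72 p [ 0.5594 -0.0308  0.1332] x [ 0.008 -0.002 -1.   ] jaw 11.3 F [ 0.8 -0.5 -0.5] w 0.0609 q6 [-0.25  0.6   1.7  -0.    0.83 -0.45]
```

View pics/wrist8.png

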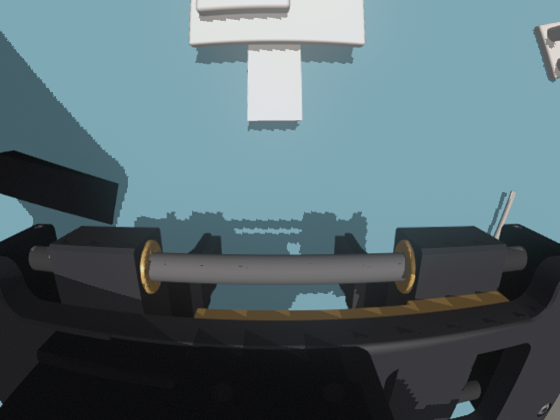

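View pics/side8c.png

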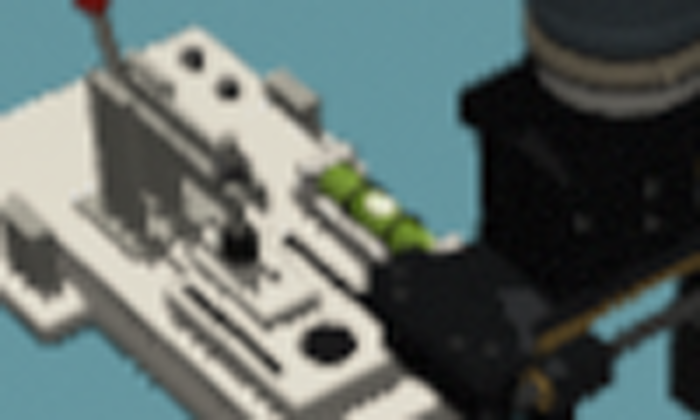

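```bash
python3 - <<'E'
from h import *
p=robot.camera('top'); L=onz(p,147.4,177,.045); print(L)
d=np.array([-.196,.981]);n=np.array([-.981,-.196]);O=np.array([.532,.102]);v=L[:2]-O;print(v@d,v@n)
X=L[:2]-0.065*d; print(X, goal((*X,0.2)))
X=O-0.02*d-0.045*n; print(X, goal((*X,0.19),11.3))
E
```

```text
[0.55879903 0.19877778 0.045     ]
0.08968639172897427 -0.04525829177448573
[0.57153903 0.13501278] (array([ -70.7,   48.1, -156. ]), 0)
[0.580065 0.0912  ] (array([ -60.7,   47.8, -111.4]), np.float64(0.1))
```

```bash
python3 - <<'E'
from h import *
d=np.array([-.196,.981]);n=np.array([-.981,-.196]);O=np.array([.532,.102])
X=O+0.01*d-0.045*n; print(X, goal((*X,0.13),11.3))
E
```

```text
[0.574185 0.12063 ] (array([  -0.7,   48. , -141.3]), np.float64(0.1))
```

Request:
{"method": "move_arm", "body": {
  "commands": [
    [-0.4, 0, 10, -30, 0],
    [-0.4, 0, 20, -60, 0],
    [-0.4, 0, 30, -90, 0],
    [-0.4, 0, 40, -115, 0],
    [-0.4, 0, 48, -140, 0],
    [-0.4, 0, 48, -140, 0],
    [-0.4, 0, 48, -140, 0]
  ]
}}

```text
time: 10.45
position: [0.5736, 0.1209, 0.1281]
tool_rot: [0.445, 0.55, -0.447, 0.547]
ft_force: [0.0, 0.3, 0.8]
grip_width: 0.0609
```

```bash
python3 - <<'E'
from h import *
st()
p=robot.camera('wrist');save('wrist9',p)
for t in ['bubble']:
    for r in robot.regions_of(p,t): print(t,round(r['p'],2),r['bbox'],r['pixels'].sum())
E
```

```text
t 10.45 p [0.5736 0.1209 0.1281] x [-0.004 -0.    -1.   ] jaw 11.71 F [0.  0.3 0.8] w 0.0609 q6 [ 0.02  0.64  1.63 -0.    0.88 -0.19]
bubble 0.72 [271.9, 94.7, 285.3, 117.8] 299
```

View pics/wrist9.png

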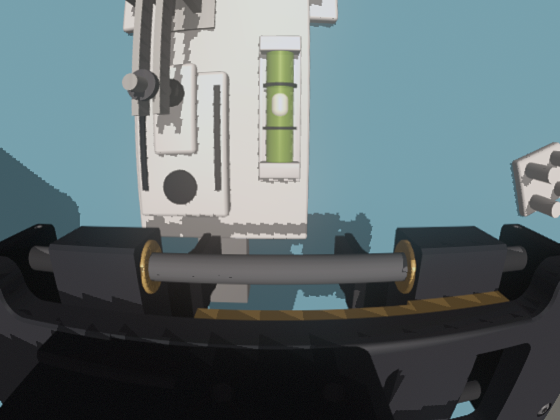

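```bash
python3 - <<'E'
from h import *
im=cv2.imread('pics/wrist9.png'); c=im[40:172,255:305]
cv2.imwrite('pics/w9c.png',cv2.resize(c,None,fx=4.5,fy=4.5,interpolation=cv2.INTER_CUBIC))
g=im[:,275:286].mean(1); 
for v in range(76,136): print(v,g[v].round().astype(int).tolist(),end=' ; ')
E
```

```text
76 [112, 178, 160] ; 77 [112, 178, 160] ; 78 [112, 178, 160] ; 79 [112, 178, 160] ; 80 [112, 178, 160] ; 81 [108, 169, 152] ; 82 [97, 124, 115] ; 83 [92, 95, 93] ; 84 [91, 94, 92] ; 85 [89, 119, 108] ; 86 [101, 165, 146] ; 87 [104, 170, 151] ; 88 [109, 175, 157] ; 89 [110, 177, 159] ; 90 [110, 176, 159] ; 91 [109, 176, 158] ; 92 [112, 178, 160] ; 93 [143, 190, 179] ; 94 [184, 206, 204] ; 95 [202, 215, 214] ; 96 [207, 217, 216] ; 97 [210, 218, 216] ; 98 [211, 217, 216] ; 99 [211, 217, 216] ; 100 [211, 217, 216] ; 101 [211, 217, 216] ; 102 [211, 217, 216] ; 103 [211, 217, 216] ; 104 [211, 217, 216] ; 105 [211, 217, 216] ; 106 [210, 217, 216] ; 107 [211, 217, 216] ; 108 [211, 217, 216] ; 109 [210, 217, 216] ; 110 [205, 215, 215] ; 111 [199, 213, 214] ; 112 [191, 207, 210] ; 113 [183, 198, 202] ; 114 [170, 186, 190] ; 115 [143, 175, 171] ; 116 [113, 173, 158] ; 117 [104, 172, 154] ; 118 [106, 173, 155] ; 119 [106, 173, 155] ; 120 [106, 173, 155] ; 121 [106, 173, 155] ; 122 [106, 173, 155] ; 123 [106, 173, 155] ; 124 [106, 173, 155] ; 125 [106, 173, 155] ; 126 [97, 145, 131] ; 127 [88, 99, 97] ; 128 [87, 91, 90] ; 129 [93, 124, 116] ; 130 [103, 167, 150] ; 131 [105, 173, 155] ; 132 [105, 172, 154] ; 133 [105, 172, 154] ; 134 [105, 172, 154] ; 135 [105, 172, 154] ;
```

View pics/w9c.png

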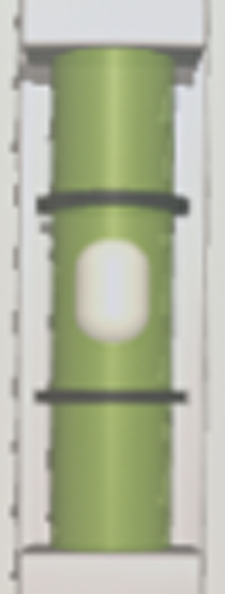

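```bash
python3 - <<'E'
from h import *
st(); print(goal((.553,-.017,.11),11.4)); print(goal((.5418,.0495,.0302),11.4))
E
```

```text
t 10.55 p [0.5743 0.1188 0.1286] x [-0.003 -0.    -1.   ] jaw 11.52 F [ 0.5 -0.   0.2] w 0.061 q6 [ 0.01  0.64  1.63 -0.    0.88 -0.19]
(array([ 18.7, -47.9, 128.8]), np.float64(0.1))
(array([ 98.6, -45.4,  61.5]), np.float64(0.1))
```

Request:
{"method": "move_arm", "body": {
  "commands": [
    [-0.4, 0, -15, 20, 0],
    [-0.4, 0, -30, 40, 0],
    [-0.4, 0, -46, 61, 0],
    [-0.4, 30, -46, 61, 0],
    [-0.4, 55, -46, 61, 0],
    [-0.4, 70, -46, 61, 0],
    [-0.4, 70, -46, 61, 0],
    [-0.4, 70, -46, 61, 0]
  ]
}}

```text
time: 11.22
position: [0.5418, 0.0487, 0.0591]
tool_rot: [0.447, 0.548, -0.449, 0.546]
ft_force: [-0.4, 0.1, 1.0]
grip_width: 0.0605
```

```bash
python3 - <<'E'
from h import *
st(); print(goal((.5418,.0495,.0302),11.4))
p=robot.camera('wrist');save('wrist10',p)
E
```

```text
t 11.22 p [0.5418 0.0487 0.0591] x [-0.003  0.    -1.   ] jaw 11.36 F [-0.4  0.1  1. ] w 0.0605 q6 [-0.12  0.71  1.77 -0.    0.66 -0.31]
(array([28.9,  0.3, -0.8]), np.float64(-0.0))
```

View pics/wrist10.png

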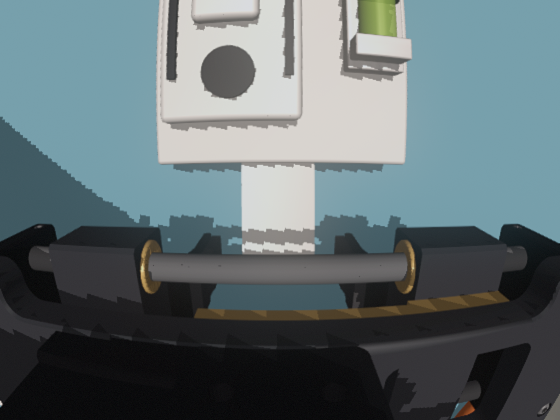

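Request:
{"method": "move_arm", "body": {
  "commands": [
    [-0.4, 15, 0, 0, 0],
    [-0.4, 28.5, 0, 0, 0],
    [-0.4, 28.5, 0, 0, 0],
    [1, 28.5, 0, 0, 0],
    [1, 28.5, 0, 0, 0],
    [1, 28.5, 0, 0, 0],
    [1, 28.5, 0, 0, 0],
    [1, 28.5, 0, 0, 0]
  ],
  "newtons": 30
}}

```text
time: 11.93
position: [0.5421, 0.0494, 0.0323]
tool_rot: [0.447, 0.548, -0.448, 0.547]
ft_force: [-3.0, -1.7, 5.4]
grip_width: 0.04
```

```bash
python3 - <<'E'
from h import *
st()
E
```

```text
t 11.93 p [0.5421 0.0494 0.0323] x [-0.001 -0.001 -1.   ] jaw 11.52 F [-3.  -1.7  5.4] w 0.04 q6 [-0.11  0.76  1.78 -0.    0.6  -0.31]
```

Request:
{"method": "move_arm", "body": {
  "commands": [
    [1, 0, 0, -1, 0],
    [1, 0, 0, -2, 0],
    [1, 0, 0, -3, 0],
    [1, 0, 0, -3, 0],
    [1, 0, 0, -3, 0]
  ]
}}

```text
time: 12.35
position: [0.5425, 0.0506, 0.0323]
tool_rot: [0.446, 0.547, -0.448, 0.549]
ft_force: [-2.0, -8.8, 5.1]
grip_width: 0.0399
```

```bash
python3 - <<'E'
from h import *
st()
E
```

```text
t 12.35 p [0.5425 0.0506 0.0323] x [ 0.001 -0.003 -1.   ] jaw 11.61 F [-2.  -8.8  5.1] w 0.0399 q6 [-0.11  0.76  1.78 -0.01  0.6  -0.31]
```

Request:
{"method": "move_arm", "body": {
  "commands": [
    [1, 0, 0, -1, 0],
    [1, 0, 0, -2, 0],
    [1, 0, 0, -2, 0],
    [1, 0, 0, -2, 0]
  ]
}}

```text
time: 12.68
position: [0.5428, 0.0524, 0.0323]
tool_rot: [0.447, 0.547, -0.447, 0.549]
ft_force: [-1.8, -8.4, 3.8]
grip_width: 0.0401
```

```bash
python3 - <<'E'
from h import *
st();p=robot.camera('side');save('s11',p)
s=p['image'][80:140,210:310];cv2.imwrite('pics/side11c.png',cv2.cvtColor(cv2.resize(s,None,fx=7,fy=7,interpolation=2),4))
E
```

```text
t 12.68 p [0.5428 0.0524 0.0323] x [ 0.002 -0.003 -1.   ] jaw 11.58 F [-1.8 -8.4  3.8] w 0.0401 q6 [-0.11  0.76  1.78 -0.    0.6  -0.31]
```

Request:
{"method": "move_arm", "body": {
  "commands": [
    [0, 0, 0, 0, 0],
    [-0.4, 0, 0, 0, 0],
    [-0.4, 0, 0, 0, 0],
    [-0.4, 0, 0, 0, 0],
    [-0.4, -20, 0, 0, 0],
    [-0.4, -45, 0, 0, 0],
    [-0.4, -75, 0, 0, 0],
    [-0.4, -98, 0, 0, 0]
  ]
}}

```text
time: 13.4
position: [0.5419, 0.0549, 0.1308]
tool_rot: [0.448, 0.547, -0.447, 0.548]
ft_force: [1.2, -0.1, 0.3]
grip_width: 0.0606
```

Request:
{"method": "move_arm", "body": {
  "commands": [
    [-0.4, 0, 16, -20, 0],
    [-0.4, 0, 32, -40, 0],
    [-0.4, 0, 46, -61, 0],
    [-0.4, 0, 46, -61, 0],
    [-0.4, 0, 46, -61, 0],
    [-0.4, 0, 46, -61, 0]
  ]
}}

```text
time: 13.9
position: [0.5739, 0.1235, 0.129]
tool_rot: [0.447, 0.548, -0.448, 0.547]
ft_force: [0.4, -0.6, -0.0]
grip_width: 0.0608
```

```bash
python3 - <<'E'
from h import *
st()
p=robot.camera('wrist');save('wrist12',p)
im=cv2.imread('pics/wrist12.png'); r=robot.regions_of(p,'bubble'); b=r[0]['bbox'];print(b,r[0]['p']);u=int((b[0]+b[2])/2)
c=im[20:172,u-35:u+35]
cv2.imwrite('pics/w12c.png',cv2.resize(c,None,fx=3.9,fy=3.9,interpolation=cv2.INTER_CUBIC))
g=im[:,u-4:u+5].mean(1)
for v in range(60,140): print(v,g[v].round().astype(int).tolist(),end=';')
E
```

```text
t 13.9 p [0.5739 0.1235 0.129 ] x [-0.002 -0.    -1.   ] jaw 11.5 F [ 0.4 -0.6 -0. ] w 0.0608 q6 [ 0.02  0.63  1.63 -0.    0.88 -0.18]
[270.8, 99.9, 284.8, 122.2] 0.9
60 [115, 181, 164];61 [115, 181, 163];62 [114, 181, 163];63 [114, 180, 163];64 [114, 180, 163];65 [113, 180, 163];66 [113, 180, 163];67 [114, 180, 163];68 [113, 180, 163];69 [113, 180, 162];70 [113, 180, 162];71 [113, 180, 162];72 [112, 180, 162];73 [112, 180, 162];74 [112, 180, 162];75 [112, 179, 162];76 [112, 179, 162];77 [112, 179, 162];78 [112, 179, 162];79 [111, 179, 161];80 [111, 179, 161];81 [111, 179, 161];82 [111, 179, 161];83 [111, 179, 161];84 [110, 180, 162];85 [106, 168, 151];86 [91, 104, 99];87 [88, 89, 89];88 [86, 93, 90];89 [90, 136, 121];90 [100, 167, 147];91 [106, 174, 155];92 [109, 178, 160];93 [109, 178, 160];94 [109, 178, 160];95 [109, 177, 159];96 [108, 177, 159];97 [107, 177, 159];98 [132, 188, 176];99 [191, 210, 209];100 [204, 216, 216];101 [208, 217, 216];102 [211, 218, 216];103 [212, 218, 216];104 [213, 217, 216];105 [209, 213, 212];106 [208, 212, 211];107 [213, 217, 216];108 [213, 218, 216];109 [213, 217, 216];110 [213, 217, 216];111 [213, 217, 216];112 [213, 217, 216];113 [213, 217, 216];114 [212, 217, 216];115 [207, 217, 216];116 [201, 215, 215];117 [194, 209, 213];118 [186, 201, 206];119 [175, 190, 194];120 [155, 178, 178];121 [117, 173, 160];122 [103, 172, 154];123 [104, 173, 155];124 [105, 174, 156];125 [105, 174, 156];126 [105, 173, 156];127 [105, 174, 156];128 [105, 175, 156];129 [104, 173, 155];130 [89, 119, 110];131 [84, 87, 88];132 [85, 90, 89];133 [93, 134, 123];134 [104, 173, 155];135 [104, 173, 155];136 [104, 173, 154];137 [104, 172, 154];138 [104, 172, 154];139 [104, 172, 154];
```

View pics/wrist12.png

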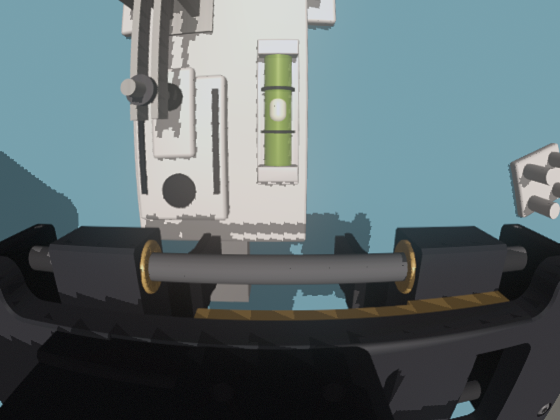

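View pics/w12c.png

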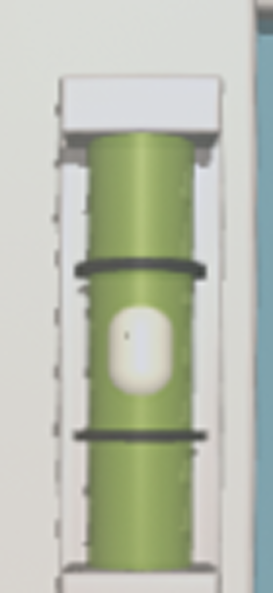

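Request:
{"method": "move_arm", "body": {
  "commands": [
    [-0.4, -30, -10, 30, 0],
    [-0.4, -60, -20, 60, 0],
    [-0.4, -90, -30, 90, 0],
    [-0.4, -110, -40, 120, 0],
    [-0.4, -110, -40, 150, 0],
    [-0.4, -110, -46, 180, 0],
    [-0.4, -110, -46, 180, 0],
    [-0.4, -110, -46, 180, 0]
  ]
}}

```text
time: 14.67
position: [0.5647, -0.0644, 0.2393]
tool_rot: [0.449, 0.547, -0.449, 0.546]
ft_force: [-0.2, -0.2, 0.3]
grip_width: 0.061
```

```bash
python3 - <<'E'
from h import *
st()
p=robot.camera('wrist');save('wrist13',p)
p=robot.camera('side');s=p['image'][70:170,190:330];cv2.imwrite('pics/side13c.png',cv2.cvtColor(cv2.resize(s,None,fx=5,fy=5,interpolation=2),4))
E
```

```text
t 14.67 p [ 0.5647 -0.0644  0.2393] x [-0.001  0.    -1.   ] jaw 11.18 F [-0.2 -0.2  0.3] w 0.061 q6 [-0.31  0.46  1.59  0.    1.1  -0.51]
```

View pics/wrist13.png

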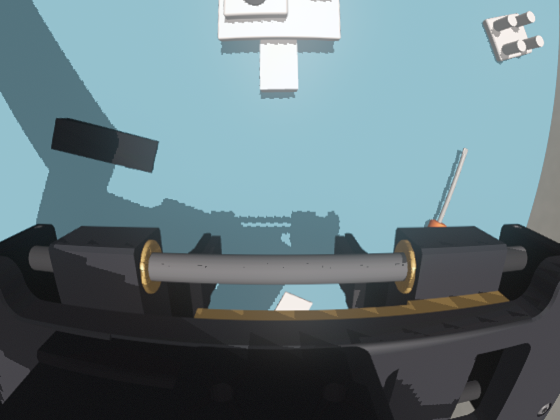

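View pics/side13c.png

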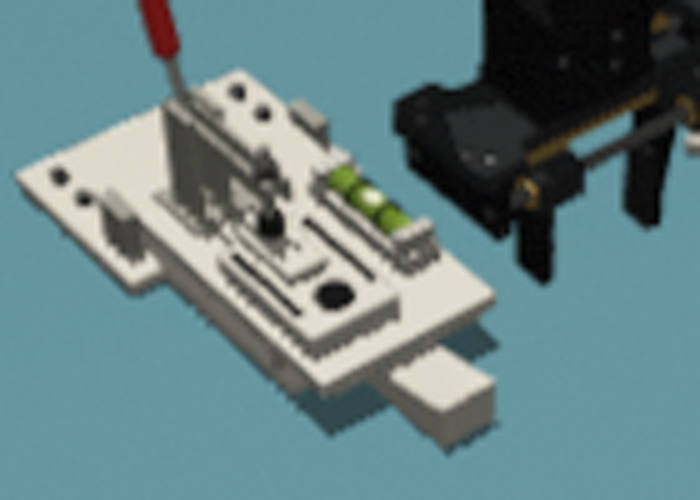

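The side view shows the wedge flat under the middle of the plate's low end, with the bubble between its lines near (370,197) in the crop. The gripper stands clear of the fixture, so I'm handing in.

```bash
python3 - <<'E'
from h import *
st(); print(robot.hand_in())
E
```

```text
t 14.77 p [ 0.5645 -0.0621  0.2389] x [-0.002  0.001 -1.   ] jaw 11.38 F [-0.1  0.3  0.9] w 0.0607 q6 [-0.31  0.46  1.59  0.    1.1  -0.51]
the job is handed in; nothing more can be done
None
```

The thick white wedge is in under the low end of the plate and the level's bubble stands centred. I handed the job in at 14.8 s of the 42 s allowed.

- **What I did:** I gripped the wedge near its heel, set it flat on the mat with its thin end towards the gap, and pushed it in. I let go, looked at the level from above, and found the bubble about 1 mm towards the hinge. I then regripped and pushed about 3 mm more before letting go for good.
- **Bubble:** In the last overhead wrist picture, the bubble's middle and the midpoint of the two lines both fell at row 109.4. I put possible viewing-angle error at about 0.3 mm or less.
- **Wedge:** The last side and wrist pictures show it flat and square to the plate, about 2 mm off the middle by my estimate.
- **Arm:** It ended clear of everything, with no contact force. The highest force read during the push was about 9 to 10 N, at the top of the 5 to 10 N given for the fixture.

No check failed. One small difference: at the regrip the tool stood about 2 mm higher than at the first grip. The wedge still looked flat afterwards.

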